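# Hang a keyhole plate on a sloping fixture and prove it holds

### The arm

A 7-joint arm with a two-finger parallel gripper is mounted at the origin on the work surface. World frame = base frame: x ahead of the robot, y to its left, z up, the work surface at z = 0. Lengths are in m, angles in rad, forces in N, time in s.
With the tool pointing down it reaches from about 0.4 to 0.875 m from the base axis. Payload 19.3 kg.
Tool frame: the origin (TCP) lies on the centre line of the jaws, within the pads' length; the fingertips stand 25 mm ahead of it and the grasp point (between the pads) lies 6 mm ahead of it (tips_ahead is the distance from the TCP to the fingertips, in m); z points along the fingers, y is the direction in which the jaws open and shut (so a half turn about z gives the same grasp; the last joint's range is limited). The gripper opens to 85 mm and grips with 20 to 120 N. Pads are 22 mm wide; open, the fingers measure 114 mm over their backs; the gripper's body (76 mm by 85 mm) begins 54 mm behind the grasp point. The pads swing forward as they close: fully open they stand 13 mm farther back than shut.
Start: joints at [1.05, 0.521, -0.036, 1.599, 0.021, 1.021, -0.113], TCP at [0.272, -0.563, 0.256] pointing down, gripper open.
Joint ranges: [-2.91, 2.91], [-0.3, 2.13], [-1.5, 1.42], [0.17, 2.43], [-1.26, 4.41], [0.16, 1.93], [-2.52, 2.52]. Speed limits (rad/s): [1.89, 1.89, 2.39, 2.39, 3.01, 3.01, 3.01].

### API

Orientations are given as [roll, pitch, yaw] about the fixed x, y, z axes, in that order (R = Rz(yaw) Ry(pitch) Rx(roll)).
In Python, from workcell import observe, grab_frame, job_done, outline_of, tips_ahead gives the robot as it stands. The module is installed in compiled form; this text tells all that it offers.
- The arm moves only by the tool move_arm, never from a script. Its argument "motion" is a list of rows, each a list of 2 entries, a list of its own where there are three numbers: the shift along the world's x, y, z in mm, then the turn, a rotation vector about the world's x, y, z in rad. A call has 1 to 12 rows; each row is the pose to reach, as a shift and turn from the pose commanded when the call began; what a row does not reach only later rows make up. A row lasts 1/8 s, in which the tool goes at most 62.5 mm and 10.7 degrees, less where a joint would pass 70% of its speed; a pose out of reach is approached as far as the arm can. A call with a gripper value outside its range is refused whole. "jaw" is the finger opening in mm, from 0 to 85.4, set as the call begins (left out, the last holds). The fingers move at their own pace and stop on an object; "grip_force" is the grip in N (left out, the last holds). Time passes only in rows, so rows that repeat a pose let the fingers close. It gives the time, the measured TCP pose, the force and the opening at its end, in the units of the state.
- observe(): the state, without advancing time (a new reading comes with each control period).
- grab_frame(name): name is "scene" or "side" or "wrist"; returns a dict with "frame" (420x560x3 uint8, red, green, blue), "fx", "fy", "cx", "cy" (pixels), "dist" ([k1, k2, p1, p2, k3] as OpenCV has them; the pictures are not rectified), "T" (4x4, takes a point from camera to world coordinates); the wrist camera has in their place "mount" (4x4, takes a point from camera to tool coordinates, whose origin is the TCP and whose axes are the flange's). Camera axes: x right, y down, z forward; pixel columns grow to the right and rows downward; lengths in m; the calibration is good to about 2 mm. A picture is of the moment at which its call begins: read the wrist's pose just before it. There is no depth.
- job_done(): hands the job in, once; it reports no verdict.
Trained networks look in the newest picture that a camera, given by its name, has taken for a name from the list of things; names that differ only in an ending like _2 or _b are one class to them, and where a whole thing is asked for, a point or a joint stands for the part that bears it (a point fixed in the world has none). Each returns a list of dicts, best first, with "score" (0 to 1); they miss things now and then, are a little off and sometimes report something else, mostly with a low value. They report only what shows in the picture. A call takes as long as a camera call. They do not tell look-alikes from the thing itself.
- outline_of(label, camera): "pixels" (420x560 bool, what is visible of it) and "pixel" ([column, row] in pixels, amid what is visible of it).
The state is a dict: "clock": time; "qpos": joint angles; "qd": joint speeds; "joint_efforts": joint torques, N m; "position": TCP position; "tool_rot": TCP orientation; "force": force on the tool from outside, world axes, zero at the start; "moment": the same for the moment, N m; "grip_width": finger opening in m.
Only numpy, scipy, OpenCV 4.12 (cv2) and the standard library are available. Lean on these libraries where they do the work, as an engineer would, in place of code of your own. Each camera call takes 0.05 s, during which the arm holds its last target.

### The job

Take the aluminium plate that has two keyhole slots by its black grip bar and hang it on the two headed screws of the sloping fixture panel: lay it flat on the panel with the screw heads through the wide ends of the slots, then slide it down the slope until it is fully home. Still holding it, pull it straight out from the panel with about 10 N for about a second, all in one pull, to prove that the screws hold it, then let it lie flat against the panel, fully home, and let go. Feel your way gently without ramming the plate against the fixture, and leave the other things on the bench where they are.

Things in the scene. Friction and masses are not known exactly. Their poses are not given: they have to be found in the camera images.
- stand: Fixed stand of aluminium profile, 200 x 240 mm footprint, about 160 mm high at the back, that carries the sloping panel and its screws. Origin on the bench under its middle; x points away from the robot, up the slope, z up. Its place and yaw (up to 0.2 rad) vary.
- panel: Grey panel of the stand, 220 mm along the slope, 250 mm wide, sloping 30 degrees, low edge to the robot. Origin in the middle of its upper surface, 100 mm above the bench. x points up the slope, y left, z straight out of the surface. Two steel screws, 100 mm apart along y, stand on its line x = 0, at y = s + 50 and s - 50 mm; see screw_zone for s.
- screw_zone (a point): Panel origin again (same axes). The screws are on a strip clamped in a crosswise groove, set anywhere up to 14 mm left or right of the middle: s lies between -14 and +14 mm along y, is not reported and must be seen or felt. Each screw: shank 8 mm in diameter, 6.5 mm tall, under a flat head 18 mm in diameter, 5 mm thick (top 11.5 mm above the panel).
- plate: Loose aluminium keyhole plate, 110 mm (x) by 160 mm (y), 4 mm thick, 0.2 to 0.4 kg, flat on the bench, bar up, in one of two places that it may exchange with the blank plate. Origin: centre of its underside, z up. Black grip bar across its middle: 16 mm along x, 64 mm along y, its top 36 mm above the underside. Fully home it is at panel x = 0, y = s, z = 0, its axes along the panel's.
- plate_wide (a point): Point on the plate's underside midway between the wide ends of its two keyholes (22 mm to -x of its origin; plate's axes). Wide ends: octagons 24 mm across at plate x = -22, y = +50 and -50 mm; from each a slot 12 mm wide runs to +x, closed at x = +4 mm. The heads pass when the plate is at panel x = +22 mm, y = s; it then slides 22 mm down. Home, it has 2.5 mm of play under the heads.
- plate_grip (a point): Middle of the keyhole plate's grip bar: 18 mm above the plate's underside, at its centre; axes as the plate's.
- blank_grip (a point): Middle of the grip bar of a blank plate of the same size and with the same bar but with no slots: not to be used. 18 mm above its underside.
- mouse_mid (a point): Black computer mouse, 105 x 58 x 28 mm, loose; its middle.
- driver_grip (a point): Screwdriver, 190 mm long, lying loose; its grip.
- wrench_grip (a point): Wrench, 180 mm long, lying loose; its grip.
- carton_mid (a point): Cardboard carton, 110 x 150 x 70 mm, loose; its middle.
There are look-alikes about, which are no part of the job. What is shaped like the plate but green or orange is not meant.

How it is judged:
On the way, in this order (a step that is already met when the one before it is completed fails the run):
1. the plate lies flat on the panel (within 3 mm) with the screw heads through the wide ends, 14 mm or more above its home place (angle between the z axis of plate_grip and the z axis of panel, either way round below 0.06 rad and angle between the x axis of plate_grip and the x axis of panel, either way round below 0.1 rad and y of plate_grip in the frame of panel between -0.02 and 0.02 m and x of plate_grip in the frame of panel between 0.014 and 0.03 m and z of plate_grip in the frame of panel below 0.021 m), for 0.04 s.
2. it has been slid down the slope to within 4 mm of home, under the heads, and is not yet being pulled (angle between the z axis of plate_grip and the z axis of panel, either way round below 0.06 rad and angle between the x axis of plate_grip and the x axis of panel, either way round below 0.1 rad and y of plate_grip in the frame of panel between -0.02 and 0.02 m and x of plate_grip in the frame of panel between -0.004 and 0.004 m and z of plate_grip in the frame of panel between 0.015 and 0.0225 m and (contact force between plate and stand below 6 N or z of plate_grip in the frame of panel below 0.019 m)), for 0.1 s.
3. it is pulled out against the screw heads with 6 to 18 N for 0.4 s, while home (angle between the z axis of plate_grip and the z axis of panel, either way round below 0.06 rad and angle between the x axis of plate_grip and the x axis of panel, either way round below 0.1 rad and y of plate_grip in the frame of panel between -0.02 and 0.02 m and x of plate_grip in the frame of panel between -0.004 and 0.004 m and z of plate_grip in the frame of panel between 0.015 and 0.0235 m and z of plate_grip in the frame of panel above 0.0193 m and contact force between plate and stand between 6 and 18 N), for 0.4 s.
At the end, for the whole second after the job is handed in: The keyhole plate hangs on both screws, within 4 mm of fully home along the slope, flat against the panel within 1.5 mm and 3 degrees, at rest and released (angle between the z axis of plate_grip and the z axis of panel, either way round below 0.06 rad and angle between the x axis of plate_grip and the x axis of panel, either way round below 0.1 rad and y of plate_grip in the frame of panel between -0.02 and 0.02 m and x of plate_grip in the frame of panel between -0.004 and 0.004 m and z of plate_grip in the frame of panel between 0.015 and 0.0195 m and linear speed of plate below 0.01 m/s and contact force between the fingers and plate below 0.1 N); the robot touches nothing.
It fails at once if a bystander is moved more than 25 mm (distance of any of blank_grip, mouse_mid, driver_grip, wrench_grip, carton_mid from where it was at the start of the episode above 0.025 m).
It fails at once if plate and fixture are pressed together or pulled with more than 70 N, even for an instant (contact force between plate and stand above 70 N).
It also fails if it takes over 61 s, if anything falls off the work surface, if the arm or the gripper's body presses on something with over 40 N, if the wrist force passes 120 N, or if a joint passes its speed limit or range.

## Working session

There is one attempt and no reset: what is moved stays moved. The work goes in short steps, Python scripts to look and compute and a tool call to move; the robot and the scene stay as the last step left them, time stands still between calls to the robot, and variables do not carry over. Pictures are saved under pics/ and viewed, and the job is handed in when it is done.

Besides the shell and the picture viewer there is one more tool, called after "Request:" as name(argument=value, ...), one argument or row to a line, values as JSON. move_arm: Moves the arm, as the interface text tells. Its arguments: {"type":"object","properties":{"motion":{"type":"array"},"jaw":{"type":"number"},"grip_force":{"type":"number"}},"required":["motion"]}

```bash
mkdir -p pics; ls
cat > h.py <<'E'
import numpy as np, cv2, json, pickle
from workcell import observe, grab_frame, job_done, outline_of, tips_ahead
from scipy.spatial.transform import Rotation as R
def Rt(rpy): return R.from_euler('xyz',rpy).as_matrix()
def snap(cam,fn,crop=None,scale=1):
    s=observe(); g=grab_frame(cam)
    if cam=='wrist':
        T=np.eye(4);T[:3,:3]=Rt(s['tool_rot']);T[:3,3]=s['position'];g['T']=T@g['mount']
    g['state']=s
    pickle.dump(g,open('pics/'+fn+'.pkl','wb'))
    cv2.imwrite('pics/'+fn+'.png',g['frame'][:,:,::-1])
    return g
def K(g): return np.array([[g['fx'],0,g['cx']],[0,g['fy'],g['cy']],[0,0,1.]])
def ray(g,px):
    p=cv2.undistortPoints(np.array(px,float).reshape(-1,1,2),K(g),np.array(g['dist'],float)).reshape(-1,2)
    d=np.c_[p,np.ones(len(p))]@g['T'][:3,:3].T
    return g['T'][:3,3],d
def onz(g,px,z):
    o,d=ray(g,px); t=(z-o[2])/d[:,2]; return o+d*t[:,None]
def proj(g,P):
    Ti=np.linalg.inv(g['T']); P=np.array(P,float).reshape(-1,3)
    rv=cv2.Rodrigues(Ti[:3,:3])[0]
    return cv2.projectPoints(P,rv,Ti[:3,3],K(g),np.array(g['dist'],float))[0].reshape(-1,2)
E
python3 - <<'E'
from h import *
s=observe();print(s)
for c in ['scene','side','wrist']:
    g=snap(c,c+'0');print(c,g['T'].round(3).tolist(),g['fx'],g['cx'],g['cy'],g['dist'])
print(tips_ahead, observe()['clock'])
E
```

```text
pics
{'clock': 0.0, 'qpos': array([ 1.04982933,  0.52201152, -0.03630766,  1.59997573,  0.02120574,
        1.02107408, -0.11278076]), 'qd': array([-8.09638764e-06, -3.94104963e-04,  7.22465392e-04,  9.63424376e-04,
       -7.07621508e-04, -2.80194111e-04, -2.29052253e-04]), 'joint_efforts': array([ 1.84137796e-03, -9.27096248e+01,  1.98042780e+00, -3.69940639e+01,
        1.78422761e-02,  8.24717368e-03,  4.46626484e-05]), 'position': array([ 0.27211892, -0.56233243,  0.25573904]), 'tool_rot': array([-3.14051282e+00,  9.02960722e-05,  4.50761607e-01]), 'force': array([-0.96868664,  0.35461612,  0.07006342]), 'moment': array([-0.0365339 ,  0.0168481 ,  0.02902114]), 'grip_width': 0.08548476952894794}
scene [[0.047, 0.724, -0.688, 1.396], [0.999, -0.048, 0.018, 0.001], [-0.02, -0.688, -0.725, 1.08], [0.0, 0.0, 0.0, 1.0]] 483.06849330195575 287.45147210279225 208.6472227111007 [-0.04517365  0.          0.          0.          0.        ]
side [[-0.954, -0.148, 0.261, 0.135], [-0.3, 0.513, -0.804, 1.072], [-0.015, -0.846, -0.533, 0.771], [0.0, 0.0, 0.0, 1.0]] 426.67497821939565 275.7797324045179 211.65595275706377 [-0.12943676  0.          0.          0.          0.        ]
wrist [[0.435, -0.868, -0.239, 0.33], [-0.901, -0.42, -0.113, -0.533], [-0.002, 0.264, -0.965, 0.373], [0.0, 0.0, 0.0, 1.0]] 365.49613163013726 286.12011045374885 216.09726328820602 [-0.0411872  0.         0.         0.         0.       ]
0.025 0.15
```

View pics/scene0.png

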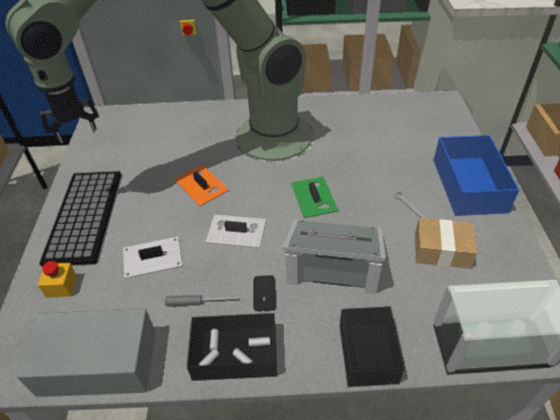

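View pics/side0.png

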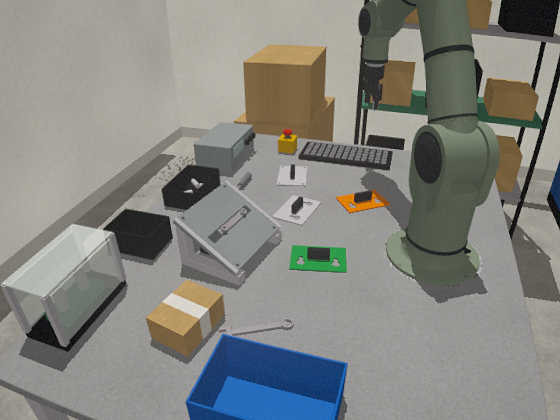

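View pics/wrist0.png

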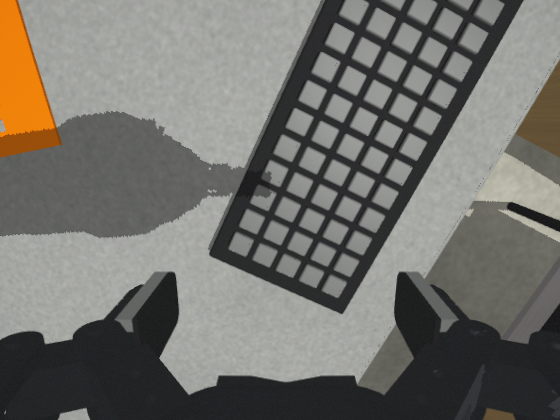

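The scene view shows a slotted white plate at about (236,231), a blank plate with corner dots at (152,257), and the stand at (335,250). Next I'll zoom in and measure.

Run:
```python
from h import *
g=pickle.load(open('pics/scene0.pkl','rb'))
a=cv2.resize(g['frame'][205:280,115:275,::-1],None,fx=5,fy=5,interpolation=cv2.INTER_CUBIC)
b=cv2.resize(g['frame'][210:300,275:395,::-1],None,fx=6,fy=6,interpolation=cv2.INTER_CUBIC)
cv2.imwrite('pics/a.png',a);cv2.imwrite('pics/b.png',b)
for n in ['plate','panel','plate_wide','plate_grip','stand','screw_zone']:
    for c in ['scene','side']:
        try:
            r=outline_of(n,c)
            for q in r[:3]:
                m=q['pixels'];ys,xs=np.nonzero(m);print(n,c,round(q['score'],2),np.round(q['pixel'],1),m.sum(),xs.min(),xs.max(),ys.min(),ys.max())
        except Exception as e: print(n,e)
print(observe()['clock'])
```

```text
plate scene 0.68 [237.  234.1] 1474 207 264 215 247
plate scene 0.64 [314.6 197.7] 1325 291 337 176 217
plate side 0.92 [360.3 197.8] 763 336 389 189 212
plate side 0.87 [294.5 208.6] 873 273 319 195 225
plate side 0.85 [317.3 260.3] 1339 289 346 244 272
panel scene 0.79 [336.9 239. ] 3167 284 385 219 261
panel scene 0.64 [237.6 232.3] 1548 206 265 215 248
panel scene 0.62 [260.3 293.2] 778 252 275 275 310
panel side 0.79 [229.8 225.2] 5175 174 279 181 274
plate_wide scene 0.92 [237.6 230.4] 1523 206 265 215 247
plate_wide scene 0.79 [314.1 197.5] 1167 292 336 177 216
plate_wide scene 0.6 [202.6 184.8] 1221 175 227 165 205
plate_wide side 0.96 [361.7 204.6] 773 336 388 190 211
plate_wide side 0.94 [295.9 212.6] 807 273 318 195 224
plate_wide side 0.82 [319.8 256.7] 1379 289 347 245 272
plate_grip scene 0.96 [236.  229.5] 1448 207 264 215 247
plate_grip scene 0.92 [316.1 196.7] 1196 293 337 177 216
plate_grip scene 0.79 [199.1 185.2] 1217 175 228 164 204
plate_grip side 0.74 [295.7 209.1] 797 272 319 195 224
plate_grip side 0.63 [316.5 255.7] 1249 289 346 245 271
plate_grip side 0.61 [365.4 197.2] 725 337 388 190 211
stand scene 0.73 [330.2 251.9] 5966 283 385 218 292
stand side 0.95 [222.1 229.7] 6489 174 280 182 283
screw_zone scene 0.93 [335.2 241.2] 3234 283 385 219 261
screw_zone side 0.95 [227.3 226.9] 5148 174 279 181 274
screw_zone side 0.48 [296.2 208.8] 852 272 320 195 224
0.75
```

View pics/a.png

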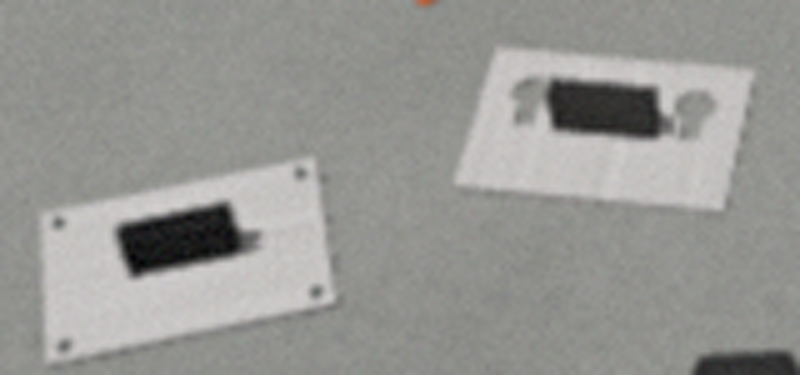

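View pics/b.png

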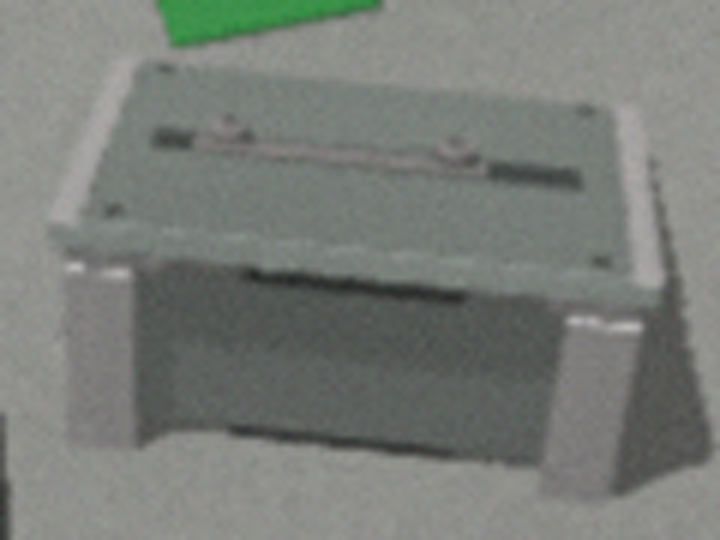

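Run:
```python
from h import *
g=pickle.load(open('pics/scene0.pkl','rb'))
c=np.array([[497,47],[755,68],[725,210],[455,185]])/5+[115,205]
P=onz(g,c,0.004);print(P.round(3),P.mean(0)); 
d=(P[1]-P[0]+P[2]-P[3]);print('yaw of y axis->',np.degrees(np.arctan2(d[1],d[0])), np.linalg.norm(P[1]-P[0]),np.linalg.norm(P[2]-P[1]))
s=np.array([[232,120],[457,146]])/6+[275,210]
P=onz(g,s,0.11);print(P.round(3),P.mean(0),np.linalg.norm(P[1]-P[0]),P[1]-P[0])
g=pickle.load(open('pics/wrist0.pkl','rb'));print(np.round(g['mount'],4).tolist())
```

```text
[[ 0.384 -0.196  0.004]
 [ 0.412 -0.039  0.004]
 [ 0.521 -0.058  0.004]
 [ 0.492 -0.214  0.004]] [ 0.45227117 -0.1265586   0.004     ]
yaw of y axis-> 79.86718779288782 0.15959531425746035 0.11048389825215389
[[0.558 0.091 0.11 ]
 [0.579 0.188 0.11 ]] [0.56874633 0.13953546 0.11      ] 0.09936070152177408 [2.14335930e-02 9.70213899e-02 1.11022302e-16]
[[-0.0012, -0.9646, -0.2639, 0.0649], [1.0, -0.0009, -0.0011, -0.0017], [0.0009, -0.2639, 0.9646, -0.1176], [0.0, 0.0, 0.0, 1.0]]
```

Request:
move_arm(
  motion=[
    [[20,45,0],[0,0,0.1]],
    [[40,90,0],[0,0,0.2]],
    [[60,140,0],[0,0,0.3]],
    [[80,190,0],[0,0,0.4]],
    [[100,240,0],[0,0,0.5]],
    [[120,290,0],[0,0,0.6]],
    [[140,340,0],[0,0,0.72]],
    [[160,390,0],[0,0,0.83]],
    [[180,435,0],[0,0,0.943]],
    [[180,435,0],[0,0,0.943]],
    [[180,435,0],[0,0,0.943]],
  ],
  jaw=50,
)

```text
clock: 2.12
position: [0.4521, -0.1279, 0.2563]
tool_rot: [-3.141, 0.0, 1.393]
force: [-0.4, -1.0, 0.3]
grip_width: 0.0496
```

Run:
```python
from h import *
g=snap('wrist','w1');s=observe();print(s['clock'],s['position'],s['tool_rot'],s['qpos'].round(3),s['force'],s['grip_width'])
```

```text
2.175 [ 0.45198631 -0.12836051  0.25627904] [-3.14146606e+00  4.07468801e-04  1.39219015e+00] [ 0.49   0.298 -0.414  1.978  0.153  0.895 -0.182] [-0.50126312  0.1809268   0.3152454 ] 0.04998329266766265
```

View pics/w1.png

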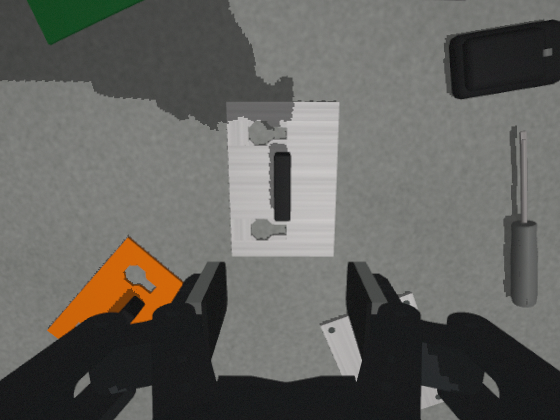

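Run:
```python
from h import *
g=pickle.load(open('pics/w1.pkl','rb'))
im=g['frame'];gray=im.min(2)
# refine with threshold on white
m=(gray>150).astype(np.uint8); n,l,st,ce=cv2.connectedComponentsWithStats(cv2.morphologyEx(m,cv2.MORPH_CLOSE,np.ones((5,5))))
print(st[st[:,4]>2000])
for off in [[[226,101],[339,100],[334,256],[232,256]]]:
    P=onz(g,off,0.004);print(P.round(4),P.mean(0))
    d=P[0]-P[3]+P[1]-P[2];print('yaw',np.arctan2(d[1],d[0])-np.pi/2)
    d=P[1]-P[0]+P[2]-P[3];print('yaw',np.arctan2(d[1],d[0]))
    print([np.linalg.norm(P[i]-P[i-1]) for i in range(4)])
# bar top: dark region
b=((gray<45)&(np.indices(gray.shape)[0]<235)&(np.indices(gray.shape)[0]>140)&(abs(np.indices(gray.shape)[1]-282)<20)).astype(np.uint8)
n,l,st,ce=cv2.connectedComponentsWithStats(b);print(st)
cn=max(cv2.findContours(b,0,1)[0],key=len);r=cv2.minAreaRect(cn);print(r)
bp=cv2.boxPoints(r);P=onz(g,bp,0.036);print(P.round(4),P.mean(0))
cv2.imwrite('pics/c.png',cv2.resize(im[90:265,215:350,::-1],None,fx=3.4,fy=3.4,interpolation=cv2.INTER_CUBIC))
```

```text
[[     0      0    560    420 220794]
 [   227    102    113    155  12573]]
[[ 0.4066 -0.0364  0.004 ]
 [ 0.5146 -0.055   0.004 ]
 [ 0.4864 -0.214   0.004 ]
 [ 0.3777 -0.1944  0.004 ]] [ 0.44634751 -0.12497556  0.004     ]
yaw -0.17790673944529312
yaw -0.1745816687132468
[np.float64(0.16063440160966463), np.float64(0.10965666287985658), np.float64(0.16150093760439377), np.float64(0.11045096052661739)]
[[     0      0    560    420 234144]
 [   274    152     16     68   1056]]
((281.5, 185.5), (67.0, 15.0), 90.0)
[[ 0.4449 -0.0903  0.036 ]
 [ 0.4584 -0.0928  0.036 ]
 [ 0.4472 -0.1555  0.036 ]
 [ 0.433  -0.1529  0.036 ]] [ 0.44586359 -0.12288333  0.036     ]
```

View pics/c.png

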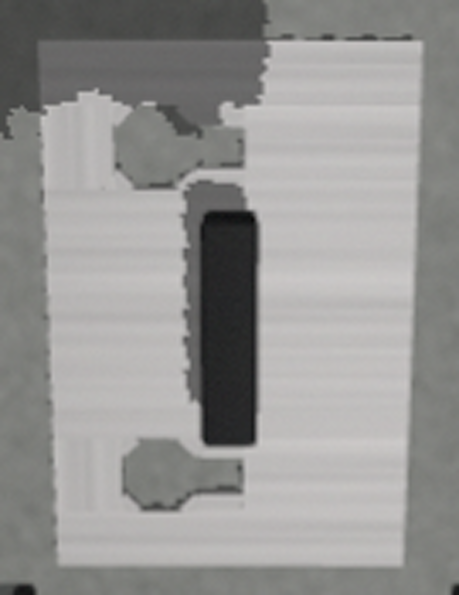

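Run:
```python
from h import *
T=R.from_euler('z',-.217)*R.from_euler('y',-.5236)*R.from_euler('z',.177)
print(T.as_rotvec())
```

```text
[-0.10249001 -0.51350622 -0.03908189]
```

Request:
move_arm(
  motion=[
    [[3,45,4],[-0.015,-0.075,-0.006]],
    [[6,90,8],[-0.03,-0.15,-0.012]],
    [[9,140,12],[-0.05,-0.25,-0.019]],
    [[13,190,16],[-0.067,-0.335,-0.026]],
    [[16,240,20],[-0.085,-0.425,-0.033]],
    [[19,289,22],[-0.102,-0.514,-0.039]],
    [[19,289,22],[-0.102,-0.514,-0.039]],
    [[19,289,22],[-0.102,-0.514,-0.039]],
    [[19,289,22],[-0.102,-0.514,-0.039]],
  ],
)

```text
clock: 3.3
position: [0.4715, 0.1601, 0.2782]
tool_rot: [2.618, 0.0, 1.352]
force: [-0.4, -0.4, 0.9]
grip_width: 0.0502
```

Run:
```python
from h import *
g=snap('wrist','w2');s=observe();print(s['clock'],s['position'],s['tool_rot'],s['qpos'].round(3),s['qd'].round(3),s['force'],s['grip_width'])
```

```text
3.35 [0.47156142 0.15994043 0.27828547] [2.61800810e+00 2.48590071e-05 1.35165436e+00] [-0.258  0.178 -0.486  2.204  0.902  0.656 -1.645] [ 0.006 -0.003 -0.003 -0.001  0.004  0.    -0.008] [-0.02270485 -0.57864448  0.43219731] 0.05031530480090208
```

View pics/w2.png

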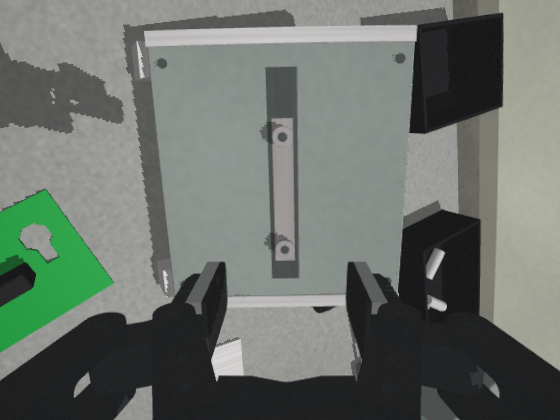

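Run:
```python
from h import *
g=pickle.load(open('pics/w2.pkl','rb'))
im=g['frame']
cv2.imwrite('pics/d.png',cv2.resize(im[105:275,240:330,::-1],None,fx=5,fy=3.5,interpolation=cv2.INTER_CUBIC))
c=cv2.resize(im[20:60,130:430,::-1],None,fx=2.6,fy=4,interpolation=cv2.INTER_CUBIC)
d=cv2.resize(im[270:320,130:430,::-1],None,fx=2.6,fy=4,interpolation=cv2.INTER_CUBIC)
cv2.imwrite('pics/e.png',np.vstack([c,d]))
```

```text
(no output)
```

View pics/d.png

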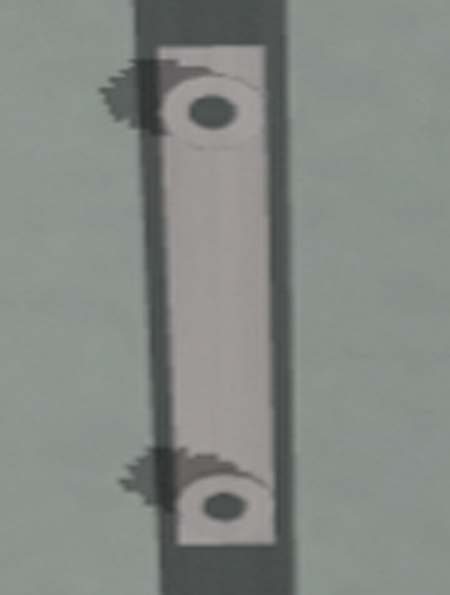

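View pics/e.png

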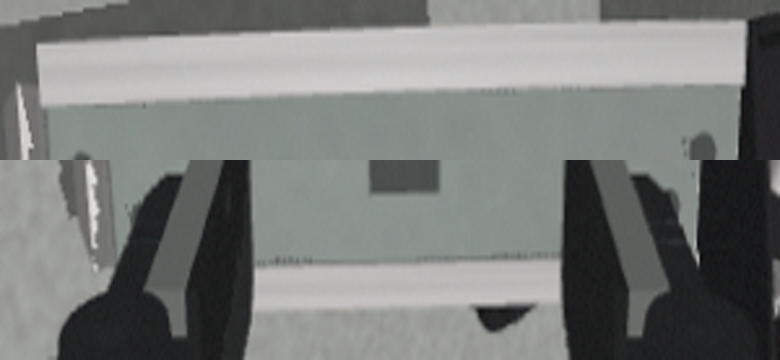

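```bash
cat > fit.py <<'E'
from h import *
from scipy.optimize import least_squares
def TP(x,y,yaw):
    T=np.eye(4);T[:3,:3]=(R.from_euler('z',yaw)*R.from_euler('y',-np.pi/6)).as_matrix();T[:3,3]=[x,y,.1];return T
def pw(T,p): return np.asarray(p)@T[:3,:3].T+T[:3,3]
if __name__=='__main__':
    g=pickle.load(open('pics/w2.pkl','rb'))
    heads=np.array([[282.4,137],[285,249.6]])
    def model(p):
        T=TP(*p[:3]);s=p[3]
        return proj(g,pw(T,[[0,s+.05,.0115],[0,s-.05,.0115]]))
    gl=np.array([[266,67],[297.5,67],[271.5,278],[298.5,278]])  # groove corners
    edL=np.array([[147.3,45.8]]);edR=np.array([[415.4,41.2]])
    def res(p):
        T=TP(*p[:3])
        r=list((model(p)-heads).ravel())
        Lc,w=p[4],p[5]
        q=proj(g,pw(T,[[-w,Lc,0],[w,Lc,0],[-w,-Lc,0],[w,-Lc,0]]))
        r+=list((q-gl).ravel())
        return r
    f=least_squares(res,[.57,.14,-.217,0,.1,.012]);print(f.x.round(4),np.round(f.fun,1))
    T=TP(*f.x[:3]);Ti=np.linalg.inv(T)
    # intersect other features with panel plane
    o,d=ray(g,[[147.3,45.8],[415.4,41.2],[173,290],[405,290],[161.5,63.5],[400,58],[285,43.5],[285,295],[285,30],[285,308]])
    n=T[:3,2];t=((T[:3,3]-o)@n)/(d@n);P=o+d*t[:,None]
    print(pw(Ti,P).round(4))
    print(T.round(4).tolist())
E
python3 fit.py
```

```text
[ 0.5692  0.1505 -0.2038 -0.0113  0.0948  0.013 ] [ 0.3 -0.1 -0.5  0.1 -0.   0.2 -0.1 -0.2  0.1  0.2  0.1 -0.2]
[[-0.1098  0.1135 -0.    ]
 [ 0.1094  0.1138 -0.    ]
 [-0.1095 -0.1064  0.    ]
 [ 0.1167 -0.1095  0.    ]
 [-0.0994  0.0995 -0.    ]
 [ 0.0975  0.1009  0.    ]
 [ 0.003   0.1128  0.    ]
 [-0.0004 -0.1129  0.    ]
 [ 0.0031  0.123   0.    ]
 [-0.0006 -0.1272 -0.    ]]
[[0.8481, 0.2024, -0.4897, 0.5692], [-0.1753, 0.9793, 0.1012, 0.1505], [0.5, 0.0, 0.866, 0.1], [0.0, 0.0, 0.0, 1.0]]
```

Request:
move_arm(
  motion=[
    [[-3,-45,-4],[0.015,0.075,0.006]],
    [[-6,-90,-8],[0.03,0.15,0.012]],
    [[-9,-140,-12],[0.05,0.25,0.019]],
    [[-13,-190,-20],[0.067,0.335,0.026]],
    [[-20,-240,-40],[0.085,0.425,0.033]],
    [[-25,-286,-70],[0.102,0.514,0.039]],
    [[-25,-286,-110],[0.102,0.514,0.039]],
    [[-25,-286,-150],[0.102,0.514,0.039]],
    [[-25,-286,-185],[0.102,0.514,0.039]],
    [[-25,-286,-200],[0.102,0.514,0.039]],
    [[-25,-286,-200],[0.102,0.514,0.039]],
  ],
  jaw=40,
)

```text
clock: 4.72
position: [0.446, -0.125, 0.0781]
tool_rot: [-3.141, 0.0, 1.393]
force: [-0.1, 0.3, 0.2]
grip_width: 0.04
```

Run:
```python
from h import *
g=snap('wrist','w3');g2=snap('side','s3');s=observe();print(s['clock'],s['position'],s['tool_rot'],s['force'],s['grip_width'])
```

```text
4.825 [ 0.44675013 -0.12494147  0.07927647] [3.14037635e+00 9.58394274e-05 1.39318115e+00] [ 0.78051039 -0.08152276  0.12636232] 0.040095673773124646
```

View pics/w3.png

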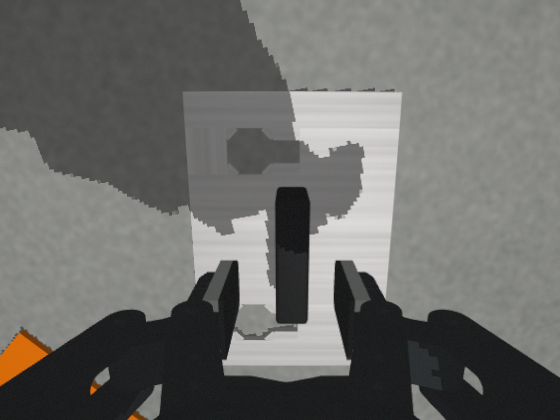

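Request:
move_arm(
  motion=[
    [[0,0,-20],[0,0,0]],
    [[0,0,-38],[0,0,0]],
    [[0,0,-45],[0,0,0]],
    [[0,0,-45],[0,0,0]],
  ],
)

```text
clock: 5.32
position: [0.4466, -0.1246, 0.0338]
tool_rot: [3.141, 0.0, 1.394]
force: [-1.3, -0.2, -0.1]
grip_width: 0.0399
```

Request:
move_arm(
  motion=[
    [[0,0,0],[0,0,0]],
    [[0,0,0],[0,0,0]],
    [[0,0,0],[0,0,0]],
    [[0,0,0],[0,0,0]],
    [[0,0,0],[0,0,0]],
  ],
  jaw=8,
  grip_force=60,
)

```text
clock: 5.95
position: [0.4469, -0.1247, 0.0342]
tool_rot: [3.14, 0.0, 1.394]
force: [-0.8, 0.2, 11.3]
grip_width: 0.0148
```

Request:
move_arm(
  motion=[
    [[0,0,5],[0,0,0]],
    [[0,0,15],[0,0,0]],
    [[0,0,40],[0,0,0]],
    [[0,0,80],[0,0,0]],
    [[0,0,130],[0,0,0]],
    [[0,0,180],[0,0,0]],
    [[0,0,210],[0,0,0]],
    [[0,0,210],[0,0,0]],
    [[0,0,210],[0,0,0]],
  ],
)

```text
clock: 7.08
position: [0.4457, -0.1246, 0.2427]
tool_rot: [-3.141, 0.0, 1.394]
force: [-0.4, 0.3, -4.5]
grip_width: 0.0149
```

Run:
```python
from h import *
g=snap('wrist','w4');s=observe();print(s['clock'],s['position'],s['tool_rot'],s['force'],s['moment'],s['grip_width'])
```

```text
7.125 [ 0.44560918 -0.1244796   0.24236585] [-3.13989162e+00 -8.37077254e-05  1.39380235e+00] [-0.23941583 -1.00577191 -3.48449415] [-0.00778211  0.01745586 -0.02733196] 0.015082954436512143
```

View pics/w4.png

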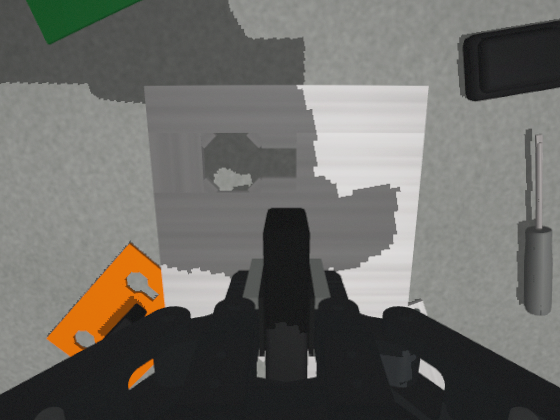

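Run:
```python
from h import *
from scipy.optimize import least_squares
g=pickle.load(open('pics/w4.pkl','rb')); s=g['state']
M=g['mount']; gt=dict(g); gt['T']=M
px=np.array([[145,86],[428.5,86],[202,162],[297,162],[230,132.5],[230,191.5]])
pl=np.array([[-.055,.08,.004],[.055,.08,.004],[-.034,.05,.004],[.004,.05,.004],[-.022,.062,.004],[-.022,.038,.004]])
use=np.array([[1,1],[1,1],[1,0],[1,0],[0,1],[0,1]],float)
B=np.array([[0,1,0],[1,0,0],[0,0,-1.]]).T  # columns: plate axes in tool
def tool(p):
    a,b,d,rx,ry,rz=p
    return (R.from_rotvec([rx,ry,rz]).as_matrix()@np.array([[0,1,0],[1,0,0],[0,0,-1.]])), np.array([a,b,d])
def res(p):
    Rm,t=tool(p); q=proj(gt,pl@Rm.T+t)
    return np.r_[((q-px)*use).ravel(), p[3:5]/.005, p[0]/.003*0,p[1]/.001,(p[2]-.033)/.003]
f=least_squares(res,[0,0,.033,0,0,0]);print(f.x.round(4),f.fun.round(1))
```

```text
[-0.001  -0.0022  0.0346  0.0004 -0.0006 -0.0006] [-0.2 -0.1  0.2 -0.6  1.1  0.  -0.2  0.   0.   0.2  0.   0.5  0.1 -0.1
 -0.  -2.2  0.5]
```

```bash
cat > tgt.py <<'E'
from h import *
from fit import TP,pw
P=TP(.5692,.1505,-.2038); s=-.0113
B=np.array([[0,1,0],[1,0,0],[0,0,-1.]])
t=np.array([-.001,-.0022,.0346])
Rt_=P[:3,:3]@B.T
def tcp(x,y,z): return pw(P,[x,y,z])-Rt_@t
if __name__=='__main__':
    st=observe();Rc=Rt(st['tool_rot']);print(st['position'],st['tool_rot'])
    print('turn',R.from_matrix(Rt_@Rc.T).as_rotvec().round(4))
    for z in [.12,.06,.025,.015,.006,0]:
        p=tcp(.022,s,z);print(z,p.round(4),((p-st['position'])*1000).round(1))
    print('n',P[:3,2],'x',P[:3,0],'y',P[:3,1])
E
python3 tgt.py
```

```text
[ 0.44560918 -0.1244796   0.24236585] [-3.13989162e+00 -8.37077254e-05  1.39380235e+00]
turn [-0.0995 -0.5158 -0.0262]
0.12 [0.5119 0.1518 0.246 ] [ 66.3 276.3   3.6]
0.06 [0.5413 0.1457 0.194 ] [ 95.7 270.2 -48.3]
0.025 [0.5585 0.1422 0.1637] [112.8 266.7 -78.7]
0.015 [0.5634 0.1412 0.1551] [117.7 265.7 -87.3]
0.006 [0.5678 0.1403 0.1473] [122.2 264.8 -95.1]
0 [0.5707 0.1397 0.1421] [ 125.1  264.2 -100.3]
n [-0.48965228  0.10119607  0.8660254 ] x [ 0.84810263 -0.17527674  0.5       ] y [0.20239214 0.97930456 0.        ]
```

Request:
move_arm(
  motion=[
    [[5,40,15],[0,0,0]],
    [[15,85,20],[-0.02,-0.09,-0.005]],
    [[25,130,20],[-0.04,-0.19,-0.01]],
    [[40,180,15],[-0.06,-0.3,-0.015]],
    [[52,228,10],[-0.08,-0.41,-0.02]],
    [[66,276,4],[-0.1,-0.515,-0.026]],
    [[66,276,4],[-0.1,-0.515,-0.026]],
    [[66,276,4],[-0.1,-0.515,-0.026]],
    [[66,276,4],[-0.1,-0.515,-0.026]],
    [[66,276,4],[-0.1,-0.515,-0.026]],
  ],
)

```text
clock: 8.38
position: [0.5123, 0.1502, 0.2469]
tool_rot: [2.618, 0.002, 1.365]
force: [0.1, -1.4, -3.5]
grip_width: 0.0153
```

```bash
python3 - <<'E'
from h import *
g=snap('wrist','w5');s=observe();print(s['clock'],s['position'],s['tool_rot'],s['qpos'].round(2),s['force'],s['moment'],s['grip_width'])
E
python3 tgt.py
```

```text
8.425 [0.51236398 0.1501854  0.24710843] [2.61761823e+00 1.29619263e-03 1.36518141e+00] [-0.32  0.27 -0.34  2.18  1.    0.57 -1.67] [-0.09454372 -0.37148462 -3.6186375 ] [0.17918929 0.96155834 0.00516856] 0.01499040970691785
[0.51236398 0.1501854  0.24710843] [2.61761823e+00 1.29619263e-03 1.36518141e+00]
turn [0.0013 0.0001 0.0018]
0.12 [0.5119 0.1518 0.246 ] [-0.4  1.6 -1.1]
0.06 [0.5413 0.1457 0.194 ] [ 29.   -4.4 -53.1]
0.025 [0.5585 0.1422 0.1637] [ 46.1  -8.  -83.4]
0.015 [0.5634 0.1412 0.1551] [ 51.   -9.  -92.1]
0.006 [0.5678 0.1403 0.1473] [ 55.4  -9.9 -99.8]
0 [0.5707 0.1397 0.1421] [  58.3  -10.5 -105. ]
n [-0.48965228  0.10119607  0.8660254 ] x [ 0.84810263 -0.17527674  0.5       ] y [0.20239214 0.97930456 0.        ]
```

View pics/w5.png

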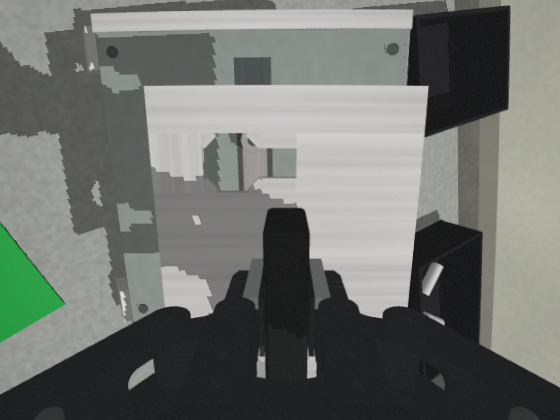

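Request:
move_arm(
  motion=[
    [[12,-1,-23],[0,0,0.002]],
    [[26,-4,-49],[0,0,0.002]],
    [[38,-6,-70],[0,0,0.002]],
    [[43.5,-7.3,-79],[0,0,0.002]],
    [[43.5,-7.3,-79],[0,0,0.002]],
    [[43.5,-7.3,-79],[0,0,0.002]],
  ],
)

```text
clock: 9.18
position: [0.5558, 0.1438, 0.1688]
tool_rot: [2.617, 0.0, 1.368]
force: [-0.3, 0.6, -3.2]
grip_width: 0.0152
```

```bash
python3 - <<'E'
from h import *
g=snap('wrist','w6');g2=snap('side','s6');s=observe();print(s['clock'],s['force'],s['moment'],s['grip_width'])
a=cv2.resize(g['frame'][80:260,130:440,::-1],None,fx=2.5,fy=2.5,interpolation=cv2.INTER_CUBIC);cv2.imwrite('pics/w6c.png',a)
E
python3 tgt.py
```

```text
9.275 [ 0.40079149  0.34010001 -2.8161812 ] [ 0.22260607  0.94753975 -0.03403544] 0.015164927974398541
[0.55583311 0.14409274 0.16898119] [2.61631739e+00 1.49540335e-04 1.36880433e+00]
turn [ 0.0005  0.0016 -0.0018]
0.12 [0.5119 0.1518 0.246 ] [-43.9   7.7  77. ]
0.06 [0.5413 0.1457 0.194 ] [-14.5   1.7  25. ]
0.025 [0.5585 0.1422 0.1637] [ 2.6 -1.9 -5.3]
0.015 [0.5634 0.1412 0.1551] [  7.5  -2.9 -13.9]
0.006 [0.5678 0.1403 0.1473] [ 11.9  -3.8 -21.7]
0 [0.5707 0.1397 0.1421] [ 14.9  -4.4 -26.9]
n [-0.48965228  0.10119607  0.8660254 ] x [ 0.84810263 -0.17527674  0.5       ] y [0.20239214 0.97930456 0.        ]
```

View pics/w6c.png

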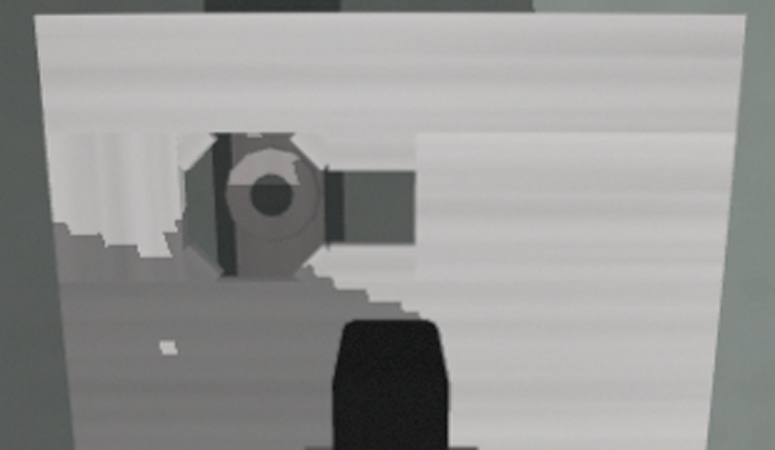

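View pics/s6.png

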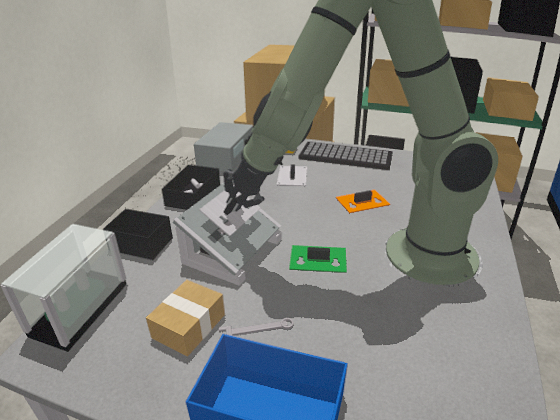

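```bash
cat > rel.py <<'E'
import sys
from tgt import *
def rel(fn,hpx,dz):
    g=pickle.load(open('pics/%s.pkl'%fn,'rb'));gt=dict(g);gt['T']=g['mount']
    o,d=ray(gt,[hpx]); zt=.0346+dz-.0115
    p=o+d[0]*((zt-o[2])/d[0][2]); return (B.T@(p-t))*1000
if __name__=='__main__':
    for dz in [.028,.031,.034]: print(dz,rel('w6',[238.8,158],dz))
E
python3 rel.py
```

```text
0.028 [-21.93578905  49.43502081 -16.5       ]
0.031 [-22.32445307  49.10681925 -19.5       ]
0.034 [-22.71311709  48.77861769 -22.5       ]
```

Request:
move_arm(
  motion=[
    [[3,-2,-6],[0,0.001,-0.002]],
    [[6,-2.5,-11],[0,0.001,-0.002]],
    [[9,-3,-16.5],[0,0.001,-0.002]],
    [[10.5,-3.3,-19],[0,0.001,-0.002]],
    [[12,-3.6,-21.5],[0,0.001,-0.002]],
    [[12,-3.6,-21.5],[0,0.001,-0.002]],
    [[12,-3.6,-21.5],[0,0.001,-0.002]],
  ],
)

```text
clock: 10.15
position: [0.5678, 0.1406, 0.1469]
tool_rot: [2.618, 0.001, 1.367]
force: [-0.0, 0.6, -3.3]
grip_width: 0.015
```

```bash
cat > look.py <<'E'
import sys
from tgt import *
fn=sys.argv[1]
g=snap('wrist',fn)
F=[];Q=[]
for i in range(int(sys.argv[2]) if len(sys.argv)>2 else 1):
    if i: grab_frame('wrist')
    s=observe();F.append(s['force']);Q.append(s['position'])
f=np.mean(F,0);p=np.mean(Q,0)
print(s['clock'],'pos',p.round(4),'rot',s['tool_rot'].round(4),'Fpanel(x,y,z)',(P[:3,:3].T@f).round(2),'grip',s['grip_width'].round(4))
Rc=Rt(s['tool_rot']); pl=P[:3,:3].T@(p+Rc@t-P[:3,3])*1000
print('plate in panel (cam/kin)',pl.round(2),'rotvec err (panel)',(P[:3,:3].T@R.from_matrix(Rt_@Rc.T).as_rotvec()).round(4),'M',(P[:3,:3].T@s['moment']).round(2))
a=cv2.resize(g['frame'][80:260,130:440,::-1],None,fx=2.5,fy=2.5,interpolation=cv2.INTER_CUBIC);cv2.imwrite('pics/%sc.png'%fn,a)
E
python3 look.py w7
```

```text
Traceback (most recent call last):
  File "look.py", line 10, in <module>
    print(s['clock'],'pos',p.round(4),'rot',s['tool_rot'].round(4),'Fpanel(x,y,z)',(P[:3,:3].T@f).round(2),'grip',s['grip_width'].round(4))
                                                                                                                  ^^^^^^^^^^^^^^^^^^^^^
AttributeError: 'float' object has no attribute 'round'
```

```bash
sed -i "s/s\['grip_width'\].round(4)/s['grip_width']/" look.py; python3 look.py w7 3
```

```text
10.35 pos [0.5678 0.1406 0.1469] rot [2.6178e+00 8.0000e-04 1.3669e+00] Fpanel(x,y,z) [-1.37 -0.02 -2.87] grip 0.01505840211180448
plate in panel (cam/kin) [ 21.82 -11.04   5.74] rotvec err (panel) [ 0.0007  0.0002 -0.0004] M [0.01 0.98 0.  ]
```

View pics/w7c.png

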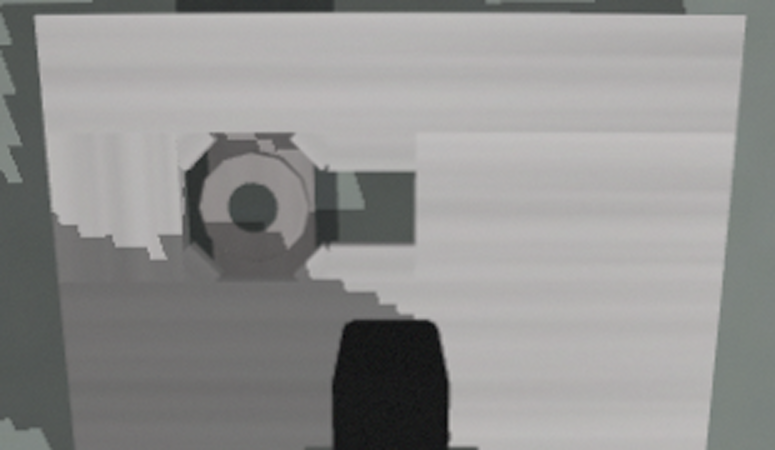

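Request:
move_arm(
  motion=[
    [[0.5,-0.1,-0.87],[0,0,0]],
    [[1,-0.2,-1.73],[0,0,0]],
    [[1.5,-0.3,-2.6],[0,0,0]],
    [[2,-0.4,-3.46],[0,0,0]],
    [[2,-0.4,-3.46],[0,0,0]],
    [[2,-0.4,-3.46],[0,0,0]],
  ],
)

```text
clock: 11.1
position: [0.5697, 0.1402, 0.1433]
tool_rot: [2.618, 0.001, 1.367]
force: [1.1, -1.0, -2.8]
grip_width: 0.0149
```

```bash
python3 look.py w8 3
```

```text
11.25 pos [0.5698 0.1401 0.1434] rot [2.618e+00 9.000e-04 1.367e+00] Fpanel(x,y,z) [-1.76 -0.11 -2.91] grip 0.015201582823351852
plate in panel (cam/kin) [ 21.79 -11.05   1.62] rotvec err (panel) [ 0.0008  0.     -0.0004] M [0.01 0.89 0.08]
```

Request:
move_arm(
  motion=[
    [[0.25,-0.05,-0.43],[0,0,0]],
    [[0.5,-0.1,-0.87],[0,0,0]],
    [[0.75,-0.15,-1.3],[0,0,0]],
    [[0.75,-0.15,-1.3],[0,0,0]],
    [[0.75,-0.15,-1.3],[0,0,0]],
  ],
)

```text
clock: 11.88
position: [0.5705, 0.14, 0.142]
tool_rot: [2.618, 0.001, 1.367]
force: [0.4, 0.6, -3.6]
grip_width: 0.0152
```

```bash
python3 look.py w9 3
```

```text
12.025 pos [0.5705 0.14   0.142 ] rot [2.6180e+00 9.0000e-04 1.3669e+00] Fpanel(x,y,z) [-1.46 -0.09 -2.9 ] grip 0.015247640140436983
plate in panel (cam/kin) [ 21.78 -11.05   0.09] rotvec err (panel) [ 0.0008 -0.     -0.0004] M [-0.05  0.95 -0.06]
```

Still no contact. I'll keep going in half-millimetre steps.

Request:
move_arm(
  motion=[
    [[0.25,-0.05,-0.43],[0,0,0]],
    [[0.5,-0.1,-0.87],[0,0,0]],
    [[0.5,-0.1,-0.87],[0,0,0]],
    [[0.5,-0.1,-0.87],[0,0,0]],
  ],
)

```text
clock: 12.52
position: [0.571, 0.1399, 0.1412]
tool_rot: [2.618, 0.001, 1.367]
force: [0.6, -0.2, -3.6]
grip_width: 0.0147
```

```bash
python3 look.py w10 3
```

```text
12.675 pos [0.571  0.1399 0.1412] rot [2.6179e+00 8.0000e-04 1.3669e+00] Fpanel(x,y,z) [-1.9  -0.18 -2.54] grip 0.015219784520893944
plate in panel (cam/kin) [ 21.8  -11.06  -0.91] rotvec err (panel) [ 0.0008  0.     -0.0003] M [0.   0.94 0.  ]
```

Request:
move_arm(
  motion=[
    [[0.25,-0.05,-0.43],[0,0,0]],
    [[0.5,-0.1,-0.87],[0,0,0]],
    [[0.5,-0.1,-0.87],[0,0,0]],
    [[0.5,-0.1,-0.87],[0,0,0]],
  ],
)

```text
clock: 13.18
position: [0.5713, 0.1398, 0.1407]
tool_rot: [2.618, 0.001, 1.367]
force: [-9.5, -1.9, 8.8]
grip_width: 0.0148
```

```bash
python3 look.py w11 3
```

```text
13.325 pos [0.5713 0.1398 0.1407] rot [2.6176e+00 9.0000e-04 1.3670e+00] Fpanel(x,y,z) [-3.53 -3.34 13.17] grip 0.015226684795245318
plate in panel (cam/kin) [ 21.8  -11.09  -1.51] rotvec err (panel) [ 0.0007  0.0004 -0.0005] M [-0.43  1.24 -0.  ]
```

View pics/w11c.png

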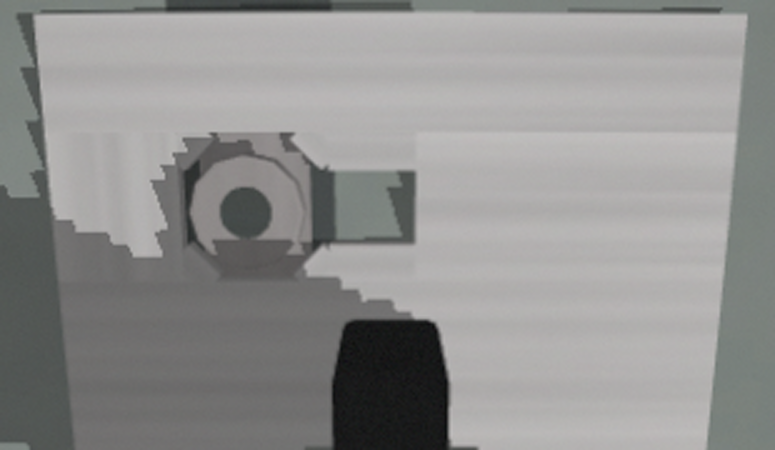

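```bash
python3 -c "
from rel import *
print(rel('w11',[228.8,164.4],0.0), rel('w7',[231,163],0.0075))"
```

```text
[-22.28386648  50.03303502  11.5       ] [-22.54174832  49.65156065   4.        ]
```

Request:
move_arm(
  motion=[
    [[-0.3,0.05,0.45],[0,0,0]],
    [[-0.3,0.05,0.45],[0,0,0]],
  ],
)

```text
clock: 13.58
position: [0.5712, 0.1398, 0.1408]
tool_rot: [2.618, 0.001, 1.367]
force: [-1.3, -0.1, -0.5]
grip_width: 0.0152
```

```bash
python3 look.py w12 3
```

```text
13.725 pos [0.5713 0.1398 0.1407] rot [2.6179e+00 9.0000e-04 1.3669e+00] Fpanel(x,y,z) [-1.84 -1.    0.82] grip 0.014980929937559576
plate in panel (cam/kin) [ 21.81 -11.07  -1.4 ] rotvec err (panel) [ 0.0008  0.0001 -0.0004] M [ 0.    0.84 -0.01]
```

Request:
move_arm(
  motion=[
    [[-1.7,0.35,-1],[0,0,0]],
    [[-3.4,0.7,-2],[0,0,0]],
    [[-5.1,1.05,-3],[0,0,0]],
    [[-6.8,1.4,-4],[0,0,0]],
    [[-8.5,1.75,-5],[0,0,0]],
    [[-8.5,1.75,-5],[0,0,0]],
    [[-8.5,1.75,-5],[0,0,0]],
  ],
)

```text
clock: 14.6
position: [0.5625, 0.1416, 0.1356]
tool_rot: [2.618, 0.001, 1.367]
force: [-2.4, -0.7, -1.9]
grip_width: 0.0148
```

```bash
python3 look.py w13 3
```

```text
14.75 pos [0.5625 0.1416 0.1356] rot [2.6183e+00 1.1000e-03 1.3671e+00] Fpanel(x,y,z) [-3.58 -0.38  0.06] grip 0.015109061502112565
plate in panel (cam/kin) [ 11.52 -11.12  -1.39] rotvec err (panel) [ 0.0009 -0.0003 -0.0006] M [0.07 1.17 0.08]
```

View pics/w13c.png

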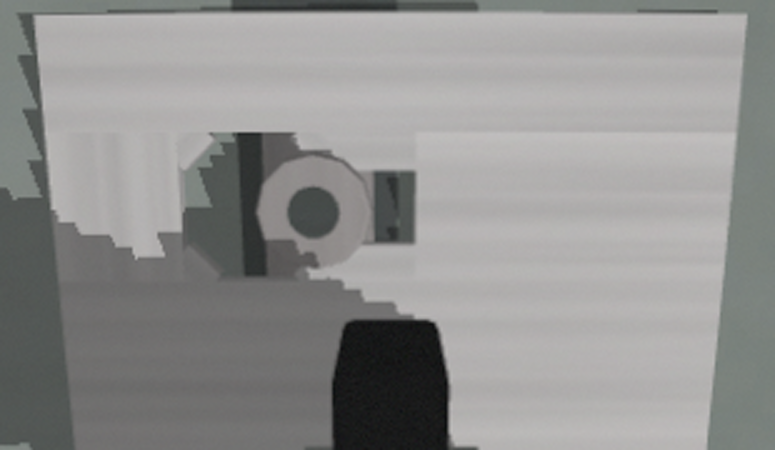

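Request:
move_arm(
  motion=[
    [[-1.7,0.35,-1],[0,0,0]],
    [[-3.4,0.7,-2],[0,0,0]],
    [[-5.1,1.05,-3],[0,0,0]],
    [[-6.4,1.3,-3.75],[0,0,0]],
    [[-6.8,1.4,-4],[0,0,0]],
    [[-6.8,1.4,-4],[0,0,0]],
  ],
)

```text
clock: 15.5
position: [0.5559, 0.143, 0.1317]
tool_rot: [2.618, 0.001, 1.367]
force: [-0.6, 0.3, -1.1]
grip_width: 0.0149
```

```bash
python3 look.py w14 3
```

```text
15.65 pos [0.5559 0.143  0.1317] rot [2.6181e+00 9.0000e-04 1.3670e+00] Fpanel(x,y,z) [-1.23  0.05 -0.56] grip 0.014805416942081855
plate in panel (cam/kin) [  3.67 -11.08  -1.38] rotvec err (panel) [ 0.0008 -0.0001 -0.0005] M [ 0.19  0.74 -0.09]
```

Request:
move_arm(
  motion=[
    [[-0.43,0.09,-0.25],[0,0,0]],
    [[-0.85,0.18,-0.5],[0,0,0]],
    [[-1.28,0.26,-0.75],[0,0,0]],
    [[-1.7,0.35,-1],[0,0,0]],
    [[-2.12,0.44,-1.25],[0,0,0]],
    [[-2.12,0.44,-1.25],[0,0,0]],
  ],
)

```text
clock: 16.4
position: [0.5537, 0.1434, 0.1304]
tool_rot: [2.618, 0.001, 1.367]
force: [-0.4, -0.7, -1.1]
grip_width: 0.0148
```

```bash
python3 look.py w15 3
```

```text
16.55 pos [0.5538 0.1434 0.1305] rot [2.6181e+00 1.0000e-03 1.3670e+00] Fpanel(x,y,z) [-1.15  0.02 -0.31] grip 0.014964079770200872
plate in panel (cam/kin) [  1.17 -11.07  -1.38] rotvec err (panel) [ 0.0009 -0.0001 -0.0005] M [ 0.21  0.66 -0.07]
```

View pics/w15c.png

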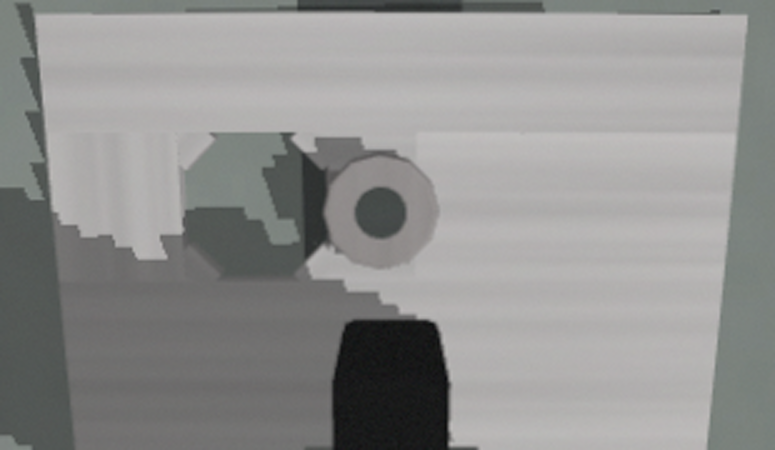

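Request:
move_arm(
  motion=[
    [[-0.43,0.09,-0.25],[0,0,0]],
    [[-0.85,0.18,-0.5],[0,0,0]],
    [[-1.06,0.22,-0.62],[0,0,0]],
    [[-1.06,0.22,-0.62],[0,0,0]],
  ],
)

```text
clock: 17.05
position: [0.5528, 0.1436, 0.1299]
tool_rot: [2.618, 0.001, 1.367]
force: [-0.2, -0.4, -0.2]
grip_width: 0.0151
```

```bash
python3 look.py w16 3
```

```text
17.2 pos [0.5528 0.1436 0.1299] rot [2.6179e+00 9.0000e-04 1.3669e+00] Fpanel(x,y,z) [ 0.36 -0.04 -1.14] grip 0.01530982495400402
plate in panel (cam/kin) [  0.07 -11.08  -1.36] rotvec err (panel) [ 0.0008  0.0001 -0.0004] M [ 0.22  0.44 -0.02]
```

Request:
move_arm(
  motion=[
    [[-0.21,0.04,-0.12],[0,0,0]],
    [[-0.43,0.09,-0.25],[0,0,0]],
    [[-0.43,0.09,-0.25],[0,0,0]],
  ],
)

```text
clock: 17.58
position: [0.5525, 0.1437, 0.1298]
tool_rot: [2.618, 0.001, 1.367]
force: [3.7, -0.6, 0.4]
grip_width: 0.015
```

```bash
python3 look.py w17 3
```

```text
17.725 pos [0.5525 0.1437 0.1298] rot [2.6176e+00 1.0000e-03 1.3668e+00] Fpanel(x,y,z) [ 4.01  0.14 -1.93] grip 0.014840354620109084
plate in panel (cam/kin) [ -0.27 -11.1   -1.35] rotvec err (panel) [ 0.0009  0.0004 -0.0003] M [ 0.22 -0.34  0.09]
```

Request:
move_arm(
  motion=[
    [[0.2,-0.04,0.12],[0,0,0]],
    [[-0.05,0.01,0.55],[0,0,0]],
    [[-0.3,0.06,1.0],[0,0,0]],
    [[-0.55,0.11,1.45],[0,0,0]],
    [[-0.8,0.16,1.85],[0,0,0]],
    [[-0.8,0.16,1.85],[0,0,0]],
    [[-0.8,0.16,1.85],[0,0,0]],
  ],
)

```text
clock: 18.6
position: [0.5515, 0.1438, 0.1314]
tool_rot: [2.618, 0.001, 1.367]
force: [4.5, -0.6, -1.7]
grip_width: 0.015
```

```bash
python3 look.py w18 3
```

```text
18.75 pos [0.5515 0.1438 0.1314] rot [2.6181e+00 1.1000e-03 1.3668e+00] Fpanel(x,y,z) [ 3.17 -0.9  -5.12] grip 0.01494873331294296
plate in panel (cam/kin) [ -0.34 -11.21   0.59] rotvec err (panel) [ 0.0011 -0.0001 -0.0003] M [ 0.02 -0.06  0.16]
```

Request:
move_arm(
  motion=[
    [[0.25,-0.05,0.15],[0,0,0]],
    [[0.25,-0.05,0.15],[0,0,0]],
  ],
)

```text
clock: 19.0
position: [0.5516, 0.1438, 0.1315]
tool_rot: [2.618, 0.001, 1.367]
force: [4.0, -1.1, -2.9]
grip_width: 0.0149
```

```bash
python3 look.py w19 3
```

```text
19.15 pos [0.5516 0.1438 0.1315] rot [2.6183e+00 1.0000e-03 1.3670e+00] Fpanel(x,y,z) [ 0.54 -0.64 -4.41] grip 0.015202176862912486
plate in panel (cam/kin) [ -0.2  -11.15   0.62] rotvec err (panel) [ 0.0009 -0.0003 -0.0005] M [-0.17  0.4   0.13]
```

Request:
move_arm(
  motion=[
    [[-0.1,0.02,0.2],[0,0,0]],
    [[-0.15,0.03,0.35],[0,0,0]],
    [[-0.15,0.03,0.35],[0,0,0]],
  ],
)

```text
clock: 19.52
position: [0.5515, 0.1439, 0.1319]
tool_rot: [2.618, 0.001, 1.367]
force: [3.3, -2.2, -5.5]
grip_width: 0.0154
```

```bash
python3 look.py w20 2
```

```text
19.625 pos [0.5515 0.1439 0.1319] rot [2.6182e+00 1.0000e-03 1.3669e+00] Fpanel(x,y,z) [-0.59  0.2  -6.5 ] grip 0.015201733100816323
plate in panel (cam/kin) [ -0.11 -11.12   0.98] rotvec err (panel) [ 0.0009 -0.0002 -0.0004] M [0.01 0.65 0.04]
```

Request:
move_arm(
  motion=[
    [[-0.06,0.01,0.11],[0,0,0]],
    [[-0.12,0.025,0.22],[0,0,0]],
    [[-0.12,0.025,0.22],[0,0,0]],
  ],
)

```text
clock: 20.0
position: [0.5515, 0.1439, 0.132]
tool_rot: [2.618, 0.001, 1.367]
force: [6.5, -0.7, -11.5]
grip_width: 0.0146
```

```bash
python3 look.py w21 2
```

```text
20.1 pos [0.5515 0.1438 0.132 ] rot [2.6183e+00 1.0000e-03 1.3668e+00] Fpanel(x,y,z) [ -0.2    0.36 -13.08] grip 0.014631441740645722
plate in panel (cam/kin) [ -0.09 -11.15   1.09] rotvec err (panel) [ 0.001  -0.0003 -0.0004] M [0.22 0.65 0.07]
```

Request:
move_arm(
  motion=[
    [[0,0,0],[0,0,0]],
    [[0,0,0],[0,0,0]],
    [[0,0,0],[0,0,0]],
    [[0,0,0],[0,0,0]],
  ],
)

```text
clock: 20.6
position: [0.5515, 0.1438, 0.132]
tool_rot: [2.618, 0.001, 1.367]
force: [6.4, -1.6, -10.8]
grip_width: 0.0149
```

```bash
python3 look.py w22 5
```

```text
20.85 pos [0.5515 0.1438 0.132 ] rot [2.6183e+00 1.0000e-03 1.3669e+00] Fpanel(x,y,z) [ -0.17  -0.27 -13.01] grip 0.014864680155082103
plate in panel (cam/kin) [ -0.08 -11.14   1.1 ] rotvec err (panel) [ 0.001  -0.0003 -0.0004] M [0.24 0.6  0.06]
```

Request:
move_arm(
  motion=[
    [[0,0,0],[0,0,0]],
    [[0,0,0],[0,0,0]],
  ],
)

```text
clock: 21.1
position: [0.5515, 0.1438, 0.132]
tool_rot: [2.618, 0.001, 1.367]
force: [5.7, -1.5, -12.1]
grip_width: 0.015
```

Request:
move_arm(
  motion=[
    [[0.25,-0.05,-0.43],[0,0,0]],
    [[0.5,-0.1,-0.87],[0,0,0]],
    [[0.75,-0.15,-1.3],[0,0,0]],
    [[1.0,-0.2,-1.73],[0,0,0]],
    [[1.25,-0.26,-2.2],[0,0,0]],
    [[1.25,-0.26,-2.2],[0,0,0]],
    [[1.25,-0.26,-2.2],[0,0,0]],
  ],
)

```text
clock: 21.98
position: [0.5528, 0.1437, 0.13]
tool_rot: [2.618, 0.001, 1.367]
force: [0.3, -0.1, -2.9]
grip_width: 0.0149
```

```bash
python3 look.py w23 3
```

```text
22.125 pos [0.5527 0.1437 0.13  ] rot [2.618e+00 9.000e-04 1.367e+00] Fpanel(x,y,z) [-1.49  0.28 -2.76] grip 0.01490123910753069
plate in panel (cam/kin) [  0.03 -11.03  -1.25] rotvec err (panel) [ 0.0007  0.     -0.0004] M [ 0.15  0.75 -0.01]
```

Request:
move_arm(
  motion=[
    [[-0.1,0.02,-0.41],[0,0,0]],
    [[-0.1,0.02,-0.41],[0,0,0]],
    [[-0.1,0.02,-0.41],[0,0,0]],
  ],
)

```text
clock: 22.5
position: [0.5528, 0.1436, 0.1298]
tool_rot: [2.618, 0.001, 1.367]
force: [-0.9, -1.5, 2.8]
grip_width: 0.0148
```

```bash
python3 look.py w24 3
```

```text
22.65 pos [0.5528 0.1436 0.1298] rot [2.6176e+00 9.0000e-04 1.3668e+00] Fpanel(x,y,z) [ 1.45 -2.01  3.93] grip 0.014908890716767048
plate in panel (cam/kin) [-1.000e-02 -1.108e+01 -1.490e+00] rotvec err (panel) [ 0.0009  0.0004 -0.0003] M [-0.05  0.21  0.04]
```

Request:
move_arm(
  motion=[
    [[0,0,0],[0,0,0]],
    [[0,0,0],[0,0,0]],
    [[0,0,0],[0,0,0]],
    [[0,0,0],[0,0,0]],
  ],
  jaw=40,
)

```text
clock: 23.15
position: [0.5526, 0.1437, 0.1295]
tool_rot: [2.618, 0.001, 1.367]
force: [-0.4, 0.3, 0.1]
grip_width: 0.0399
```

```bash
python3 look.py w25 2
```

```text
23.25 pos [0.5527 0.1437 0.1296] rot [2.618e+00 9.000e-04 1.367e+00] Fpanel(x,y,z) [ 0.04 -0.05  0.08] grip 0.03983766033742422
plate in panel (cam/kin) [ -0.25 -11.05  -1.57] rotvec err (panel) [ 0.0008  0.     -0.0005] M [0.01 0.55 0.01]
```

View pics/w25.png

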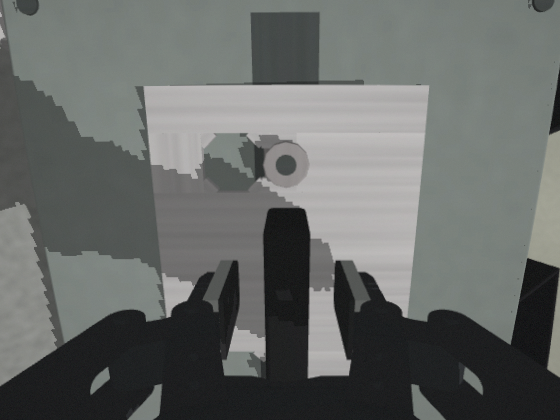

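The plate is released with no force on the tool, and the head at (286,164) sits at the closed end of the slot. I'll retreat along the normal.

Request:
move_arm(
  motion=[
    [[-5,1,9],[0,0,0]],
    [[-15,3,26],[0,0,0]],
    [[-30,6,52],[0,0,0]],
    [[-50,10,87],[0,0,0]],
    [[-75,15,130],[0,0,0]],
    [[-87,18,150],[0,0,0]],
    [[-87,18,150],[0,0,0]],
    [[-87,18,150],[0,0,0]],
  ],
)

```text
clock: 24.25
position: [0.4658, 0.1613, 0.279]
tool_rot: [2.618, 0.001, 1.367]
force: [0.4, 0.3, -0.6]
grip_width: 0.0398
```

```bash
python3 look.py w26; python3 -c "
from h import *
snap('scene','sc9');print(observe()['force'],observe()['clock'])"
```

```text
24.3 pos [0.4658 0.1613 0.2787] rot [2.6189e+00 1.8000e-03 1.3665e+00] Fpanel(x,y,z) [-0.47  0.14 -0.15] grip 0.03971811309470115
plate in panel (cam/kin) [ -2.51 -11.45 171.89] rotvec err (panel) [ 0.0018 -0.0009 -0.0005] M [ 0.    0.52 -0.03]
[-0.16862769  0.64730052  0.12337902] 24.35
```

View pics/w26.png

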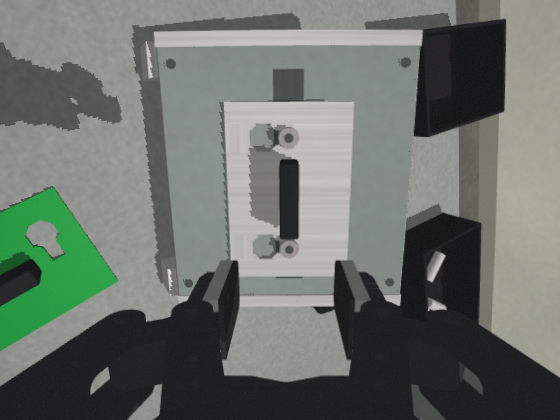

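View pics/sc9.png

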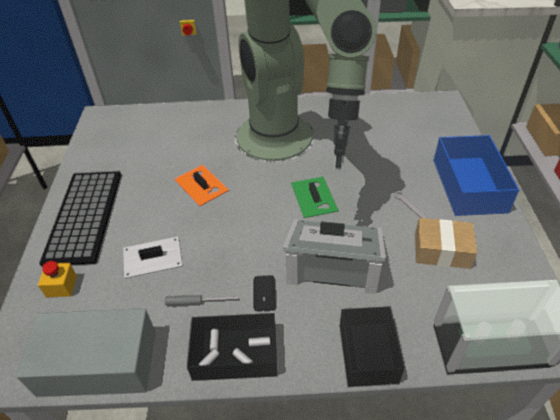

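The plate hangs on both screws: the heads at (289,137) and (288,249) sit at the closed slot ends. The bystanders look unmoved, and the arm is clear.

```bash
python3 -c "
from workcell import *
print(job_done())"
```

```text
the job is handed in; nothing more can be done
None
```

The keyhole plate is hanging on both screws, fully home and released, and I handed the job in at about 24 s of the 61 s allowed.

- **Placing:** I gripped the plate by its bar, laid it flat with the heads through the wide ends, and slid it down until it touched the shanks. The firmest press on the panel was about 16 N and the push at the home stop about 6 N.
- **Pull test:** I pulled straight out in one pull. The plate lifted 2.5–2.6 mm, matching the 2.5 mm of play, and held at about 10 N (weight taken off) for about 1.1 s.
- **Release:** I let it down flat and opened the jaws. The force on the tool then read about 0 N.

**Last checks:**
- The wrist image shows both screw heads at the closed ends of the slots and the plate square on the panel. Before release it measured within 0.3 mm of home along the slope, with s about -11 mm.
- In the scene image the blank plate, mouse, screwdriver, wrench and carton look unmoved. I compared them by eye only.

**What disagreed:**
- The wrist camera read about 2 mm off sideways. I cancelled this by measuring the plate and the panel with that same camera.
- The panel surface was felt about 1.5 mm lower than the camera fit had put it.

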